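# Take a module's case temperature with a sprung surface thermometer

### The job

Take the hand-held surface thermometer from its stand (its telescopic stem has been left pulled out by some length) and measure the metal power module on the tilted circuit board: press the thermometer's sprung head squarely on the middle of the module's lid, about half way in, and keep it still there for a good two seconds. Do it gently, so that the board is not pushed round in its holder and nothing else is knocked, and then set the thermometer gently back in its stand as you found it.

Things in the scene. Friction and masses are not known exactly. Their poses are not given: they have to be found in the camera images.
- probe: hand-held surface thermometer, 170 to 260 g, upright in its stand, head down. Grey box handle 34 x 24 mm (its x, y), display on its -x face; below it a round black guard, 52 mm across, 8 mm thick, then a round black sleeve with a telescopic steel stem and a sprung head. Origin: centre of the guard's underside; z runs up the handle, whose top is at z = 115 mm
- probe_grip (a point): where to grip the thermometer's handle: on its middle axis, 80 mm above the guard's underside; axes as the thermometer's. Take it across the 24 mm (along y)
- stem_mouth (a point): lower end of the thermometer's black sleeve (18 mm across, 30 mm long). Out of it comes the stem with the sprung head (17 mm across, 24 mm long, flat end). The stem is left pulled out by 0 to 25 mm, unmeasured, so the head ends 35 to 60 mm below this point; friction holds it in this job. The head gives 10 mm: it starts to move at 1.6 N, then 0.4 N per mm (3.6 N half way, 5.6 N at its stop)
- stand: thermometer's stand, fixed: steel foot of 96 mm diameter with an upright aluminium tube, 44 mm outside, 34 mm inside, 95 mm deep. Origin: centre of the foot's underside, z up. It stands left or right of the board holder; the soldering iron's stand is on the other side
- stand_rim (a point): centre of the mouth of the stand's tube, 107 mm above the bench; the thermometer's guard rests flat on this rim, with the head hanging in the tube
- module_lid (a point): centre of the flat lid of the power module: plain aluminium box 56 x 66 mm (x, y), 20 mm high, with four small corner screws, the largest part on the circuit board (115 x 172 mm). z: the lid's outward normal; x: up the board's slope; y: along the board. Other parts rise up to 14 mm above the lid's level, no nearer than 16 mm to its edge
- board (a joint): tilt of the circuit board in its holder, rad: 0 = level, positive = its face leans to the holder's front (robot's side); starts at 0.30 to 0.65. Pivot axis along the board's length, 125 mm above the bench; the lid's centre lies 24 mm up the slope from it and 22 mm out from it square to the board. Held by friction only: more than about 10 N on the lid turns the board
- holder: circuit-board holder, fixed to the bench: two grey uprights 143 mm high with knobs, 244 mm apart along y, on feet 150 mm long (x). Overall 294 mm along y. Origin: centre of its underside, z up, front towards -x
- iron_stand: soldering iron in its stand, fixed, not part of the job: black foot 140 x 85 mm with a sponge, iron sloping up in a wire coil to about 170 mm high. Origin: centre of its underside
- pliers: bystander: pliers with yellow handles, 150 mm, lying on a wooden board. Origin on its underside near the pivot
- screwdriver: bystander: screwdriver 180 mm, lying
- solder_reel: bystander: solder reel, 60 mm across, 46 mm high, standing. Origin: centre of its underside
- tape_roll: bystander: roll of tape, 96 mm across, 19 mm high, lying flat
- multimeter: bystander: black multimeter 150 x 75 x 42 mm, lying
- screw_jar: bystander: clear jar 64 mm across, 85 mm high
- wood_offcut: bystander: wooden block 60 x 130 x 40 mm
Mind the look-alikes: they are no part of the job. What is shaped like the probe but red is not meant.

How it is judged:
On the way:
1. the head presses the lid with 2.6 to 4.8 N (pushed in 2.5 to 8 mm), square within 7 degrees, the thermometer within 10 mm (lid's x and y) of straight above its middle, and still for 2 s (x of probe in the frame of module_lid between -0.01 and 0.01 m and y of probe in the frame of module_lid between -0.01 and 0.01 m and angle between the z axis of probe and the z axis of module_lid, either way round below 0.12 rad and contact force between probe and holder between 2.6 and 4.8 N and linear speed of probe below 0.01 m/s and angular speed of probe below 0.1 rad/s), for 2 s.
At the end, for the whole second after the job is handed in: the thermometer stands upright (within 3.5 degrees) in its stand, head down, guard resting on the tube's rim (within 3 mm in height, 12 mm sideways), released and still; the board has kept its tilt and nothing else has been moved (z of probe in the frame of stand_rim between -0.003 and 0.003 m and horizontal distance between probe and stand_rim below 0.012 m and angle between probe's own z axis and vertical below 0.06 rad and linear speed of probe below 0.01 m/s); the robot touches nothing.
It fails at once if the board is turned in its holder (lid moved more than 4 mm) (distance of module_lid from where it was at the start of the episode above 0.004 m).
It fails at once if the thermometer is pressed on the board with more than 12 N (contact force between probe and holder above 12 N).
It fails at once if the fingers or the arm knock the board or its holder (over 3 N) (contact force between any of the fingers, the arm and holder above 3 N).
It fails at once if the thermometer is banged or forced on its stand (over 40 N) (contact force between probe and stand above 40 N).
It fails at once if a bystander is moved more than 20 mm, or the soldering iron's stand is knocked (over 3 N) (distance of any of pliers, screwdriver, solder_reel, tape_roll, multimeter, screw_jar, wood_offcut from where it was at the start of the episode above 0.02 m or contact force between any of the fingers, the arm, probe and iron_stand above 3 N).
It also fails if it takes over 67 s, if anything falls off the work surface, if the arm or the gripper's body presses on something with over 40 N, if the wrist force passes 120 N, or if a joint passes its speed limit or range.

### The arm

A 6-joint arm with a two-finger parallel gripper is mounted at the origin on the work surface. World frame = base frame: x ahead of the robot, y to its left, z up, the work surface at z = 0. Lengths are in m, angles in rad, forces in N, time in s.
With the tool pointing down it reaches from about 0.375 to 0.9 m from the base axis. Payload 3.1 kg.
Tool frame: the origin (TCP) lies between the finger pads; the fingertips stand 14 mm ahead of it and the grasp point (between the pads) lies 5 mm behind it (robot.finger_overhang is the distance from the TCP to the fingertips, in m); z points along the fingers, y is the line along which they close (so a half turn about z gives the same grasp; the last joint's range is limited). The gripper opens to 87 mm and grips with 3 to 60 N. Pads are 19 mm wide; open, the fingers measure 117 mm over their backs; the gripper's body (75 mm by 190 mm) begins 51 mm behind the grasp point.
Start: joints at [1.145, 0.527, 1.433, -0, 1.181, -0.178], TCP at [0.153, 0.606, 0.237] pointing down, gripper open.
Joint ranges: [-3.08, 3.08], [-0.75, 2.2], [0.22, 2.44], [-1.43, 4.57], [0, 2.65], [-2.85, 2.85]. Speed limits (rad/s): [2.79, 2.79, 3.14, 3.14, 3.14, 3.14].

### API

Orientations are given as a unit quaternion [x, y, z, w].
In Python, from rig import monitor, cams, workorder, robot gives the robot as it stands.
- The arm moves only by the tool send_rows, never from a script. Its argument "moves" is one flat list of numbers, 7 for each row, row after row: the opening, from 0 (shut) to 1 (fully open), then the shift along the world's x, y, z in cm, then the turn, a rotation vector about the world's x, y, z in rad. A call has 1 to 5 rows; each row is the pose to reach, as a shift and turn from the pose commanded when the call began; what a row does not reach only later rows make up. A row lasts 1/12 s, in which the tool goes at most 41.7 mm and 7.16 degrees, less where a joint would pass 70% of its speed; a pose out of reach is approached as far as the arm can. A call with a gripper value outside its range is refused whole. The fingers move at their own pace and stop on an object; "grip_force" is the grip in N (left out, the last holds). Time passes only in rows, so rows that repeat a pose let the fingers close. It gives the time, the measured TCP pose, the force, the opening and the grip force at its end, in the units of the state.
- monitor.get_obs(): the state, without advancing time (a new reading comes with each control period).
- cams.camera(name): name is "scene" or "side" or "wrist"; returns a dict with "pixels" (384x512x3 uint8, blue, green, red), "range_z" (384x512 float32, m along the optical axis (not along the pixel's ray), 0 where there is no reading), "fovy" (degrees; the focal length in pixels is half the picture's height over the tangent of half this angle, whatever the lens; pixels are square), "cx", "cy" (the principal point, pixels), "dist_coeffs" ([k1, k2, p1, p2, k3] as OpenCV has them; the pictures are not rectified), "rvec" (rotation vector, rad) and "tvec" (3), from world to camera coordinates, as OpenCV has them; the wrist camera has in their place "hand_eye" (4x4, takes a point from camera to tool coordinates, whose origin is the TCP and whose axes are the flange's). Camera axes: x right, y down, z forward; pixel columns grow to the right and rows downward; lengths in m; the calibration is good to about 2 mm. A picture is of the moment at which its call begins: read the wrist's pose just before it.
- workorder.hand_in(): hands the job in; it is judged then, once.
The state is a dict: "time": time; "q": joint angles; "joint_velocities": joint speeds; "joint_torque": joint torques, N m; "position": TCP position; "tool_rot": TCP orientation; "ft_force": force on the tool from outside, world axes, zero at the start; "moment": the same for the moment, N m; "grip_width": finger opening in m; "grip_force": force on a finger pad.
Only numpy, scipy, OpenCV 4.12 (cv2) and the standard library are available. Lean on these libraries where they do the work, as an engineer would, in place of code of your own. Each camera call takes 0.05 s, during which the arm holds its last target. There are 200 camera calls.

## Working session

There is one attempt and no reset: what is moved stays moved. The work goes in short steps, Python scripts to look and compute and a tool call to move; the robot and the scene stay as the last step left them, time stands still between calls to the robot, and variables do not carry over. Pictures are saved under pics/ and viewed, at most 10 in all, crops included, and the job is handed in when it is done.

Besides the shell and the picture viewer there is one more tool, called after ">>>" as name(argument=value, ...) on one line, values as JSON. send_rows: Moves the arm, as the interface text tells. Its arguments: {"type":"object","properties":{"moves":{"type":"array","items":{"type":"number"}},"grip_force":{"type":"number"}},"required":["moves"]}

```bash
mkdir -p pics; cat > h.py <<'E'
import numpy as np, cv2
from scipy.spatial.transform import Rotation as R
from rig import monitor, cams, workorder, robot
def cam(n):
    o=monitor.get_obs(); c=cams.camera(n); h,w=c["pixels"].shape[:2]
    f=h/2/np.tan(np.radians(c["fovy"])/2)
    c["K"]=np.array([[f,0,c["cx"]],[0,f,c["cy"]],[0,0,1]]); c["D"]=np.array(c["dist_coeffs"],float)
    if "hand_eye" in c:
        T=np.eye(4); T[:3,:3]=R.from_quat(o["tool_rot"]).as_matrix(); T[:3,3]=o["position"]
        c["T"]=T@np.array(c["hand_eye"])
    else:
        M=np.eye(4); M[:3,:3]=cv2.Rodrigues(np.array(c["rvec"],float))[0]; M[:3,3]=np.ravel(c["tvec"]); c["T"]=np.linalg.inv(M)
    return c
def rays(c,uv):
    p=cv2.undistortPoints(np.array(uv,float).reshape(-1,1,2),c["K"],c["D"]).reshape(-1,2)
    return np.c_[p,np.ones(len(p))]
def pts(c,uv,z=None):
    uv=np.array(uv).reshape(-1,2)
    d=rays(c,uv); 
    if z is None: z=c["range_z"][np.round(uv[:,1]).astype(int),np.round(uv[:,0]).astype(int)]
    return (d*np.ravel(z)[:,None])@c["T"][:3,:3].T+c["T"][:3,3]
def cloud(c):
    h,w=c["range_z"].shape; u,v=np.meshgrid(np.arange(w),np.arange(h))
    return pts(c,np.c_[u.ravel(),v.ravel()],c["range_z"].ravel()).reshape(h,w,3)
E
python3 - <<'E'
from h import *
a=cam("scene");b=cam("side")
for c,n in((a,"scene"),(b,"side")):
    cv2.imwrite(f"pics/{n}0.png",c["pixels"]); np.savez(f"{n}0.npz",**{k:c[k] for k in("pixels","range_z","K","D","T")})
    print(n,c["T"].round(2).tolist(),c["fovy"],(c["range_z"]>0).mean())
o=monitor.get_obs();print(o)
E
```

```text
scene [[0.6, 0.57, -0.56, 1.38], [0.8, -0.43, 0.43, -0.61], [0.01, -0.7, -0.71, 1.17], [0.0, 0.0, 0.0, 1.0]] 43.86727124480693 0.9963328043619791
side [[0.83, -0.35, 0.44, 0.14], [-0.56, -0.52, 0.64, -0.58], [0.01, -0.78, -0.63, 0.74], [0.0, 0.0, 0.0, 1.0]] 52.49302283828408 0.9960886637369791
{'time': 0.1, 'q': array([ 1.14447639e+00,  5.28360723e-01,  1.43376221e+00, -3.47142188e-05,
        1.18139374e+00, -1.78505258e-01]), 'joint_velocities': array([-0.00032472, -0.00140581, -0.00470611,  0.00175353, -0.00051069,
        0.00049144]), 'joint_torque': array([-5.62310615e-04, -4.40988421e+01, -1.77149302e+01,  6.34641806e-02,
        5.33944450e-02, -3.74153717e-05]), 'position': array([0.15302475, 0.60533211, 0.23568093]), 'tool_rot': array([ 1.23583912e-01,  9.92333659e-01, -9.23134470e-04, -2.71186683e-04]), 'ft_force': array([ 0.21104958, -0.23878662, -0.34533072]), 'moment': array([0.05955209, 0.07248249, 0.03037888]), 'grip_force': 0.0, 'grip_width': 0.086621738345396}
```

View pics/scene0.png

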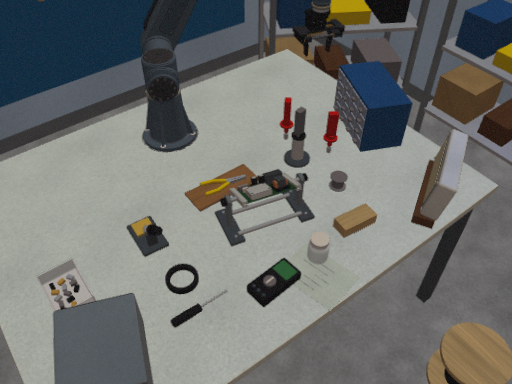

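View pics/side0.png

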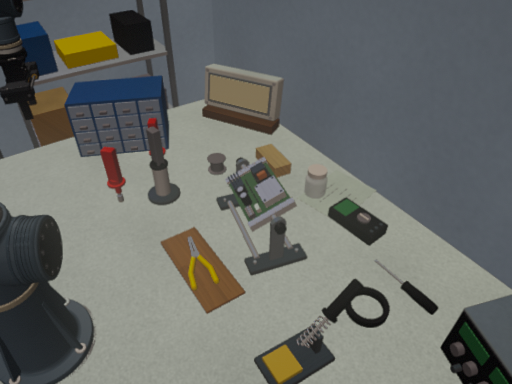

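Scene view: the grey probe stands in its tube at about (299,130), with the foot at (297,158). Red look-alikes are at (287,112) and (331,125), and the board with the module lid is at (262,190). Side view: the probe is at (157,165), its foot at (164,193), and the lid at (270,190).

```bash
python3 - <<'E'
from h import *
for n,(pr,bd) in {"scene":((278,100,322,168),(225,165,310,215)),"side":((140,118,185,206),(220,155,300,235))}.items():
    c=dict(np.load(n+"0.npz")); P=cloud(c); g=c["pixels"].astype(int)
    sat=g.max(2)-g.min(2)
    x0,y0,x1,y1=pr; Q=P[y0:y1,x0:x1].reshape(-1,3); s=sat[y0:y1,x0:x1].ravel(); Q=Q[s<60]
    t=Q[Q[:,2]>.19]
    m=np.median(t,0)
    q=Q[np.linalg.norm(Q[:,:2]-m[:2],axis=1)<.07]
    print(n,"med",m.round(3),"top",np.percentile(q[:,2],99.5).round(4))
    for lo,hi in((.002,.018),(.03,.1),(.105,.118),(.125,.15),(.15,.18),(.18,.21),(.21,.23)):
        k=q[(q[:,2]>lo)&(q[:,2]<hi)]
        if len(k)>3: print(lo,len(k),k[:,:2].min(0).round(3),k[:,:2].max(0).round(3),k[:,:2].mean(0).round(3))
    x0,y0,x1,y1=bd; G=g[y0:y1,x0:x1]; Q=P[y0:y1,x0:x1]
    cv2.imwrite(f"pics/b_{n}.png",cv2.resize(c["pixels"][y0-15:y1+10,x0-20:x1+20],None,fx=5.5 if n=="scene" else 5,fy=5.5 if n=="scene" else 5,interpolation=cv2.INTER_CUBIC))
    grey=(sat[y0:y1,x0:x1]<25)&(G.min(2)>110)&(Q[...,2]>.1)&(Q[...,2]<.22)
    nb,lab,st,ce=cv2.connectedComponentsWithStats(grey.astype(np.uint8))
    for i in range(1,nb):
        if st[i,4]>60:
            p=Q[lab==i]; m=np.median(p,0); w=np.linalg.svd(p-m,full_matrices=False); print("blob",st[i],(ce[i]+[x0,y0]).round(1),m.round(4),"n",w[2][2].round(3))
    gr=(G[...,1]>G[...,2]+15)&(G[...,1]>G[...,0]+10); p=Q[gr&(Q[...,2]>.09)]; print("green",len(p),p.min(0).round(3),p.max(0).round(3))
E
```

```text
scene med [0.417 0.292 0.216] top 0.2234
0.002 264 [0.352 0.227] [0.479 0.355] [0.42  0.292]
0.03 163 [0.396 0.28 ] [0.434 0.321] [0.421 0.292]
0.105 66 [0.386 0.273] [0.437 0.325] [0.419 0.293]
0.125 62 [0.398 0.281] [0.426 0.32 ] [0.416 0.295]
0.15 70 [0.403 0.281] [0.426 0.322] [0.417 0.295]
0.18 85 [0.398 0.279] [0.424 0.319] [0.415 0.294]
0.21 62 [0.395 0.283] [0.428 0.318] [0.412 0.299]
blob [57  7 17 14 77] [290.7 178.5] [0.584  0.1219 0.1332] n [-0.293  0.333  0.896]
blob [ 20  19  24  10 145] [257.4 188.4] [0.5706 0.0007 0.1527] n [-0.404  0.086  0.911]
blob [ 5 23 16 14 71] [238.3 194.6] [ 0.5445 -0.0492  0.1358] n [ 0.379 -0.089 -0.921]
green 92 [ 0.518 -0.05   0.111] [0.629 0.111 0.152]
side med [0.405 0.289 0.216] top 0.2246
0.002 443 [0.342 0.229] [0.471 0.354] [0.405 0.286]
0.03 309 [0.386 0.279] [0.431 0.311] [0.404 0.287]
0.105 93 [0.385 0.276] [0.433 0.32 ] [0.405 0.289]
0.125 98 [0.393 0.282] [0.422 0.314] [0.405 0.292]
0.15 119 [0.396 0.284] [0.422 0.316] [0.406 0.292]
0.18 120 [0.396 0.282] [0.423 0.316] [0.406 0.292]
0.21 114 [0.396 0.283] [0.425 0.32 ] [0.408 0.296]
blob [ 18   2  28  19 119] [249.6 166.1] [0.5885 0.1186 0.1387] n [-0.304  0.373  0.877]
blob [ 35  21  29  27 421] [268.7 188.9] [ 0.5697 -0.0009  0.1555] n [ 0.367 -0.098 -0.925]
blob [ 28  43  48  30 270] [270.7 211.9] [ 0.5391 -0.0509  0.1339] n [ 0.332 -0.242 -0.912]
green 486 [ 0.136 -0.578  0.105] [0.631 0.122 0.741]
```

View pics/b_side.png

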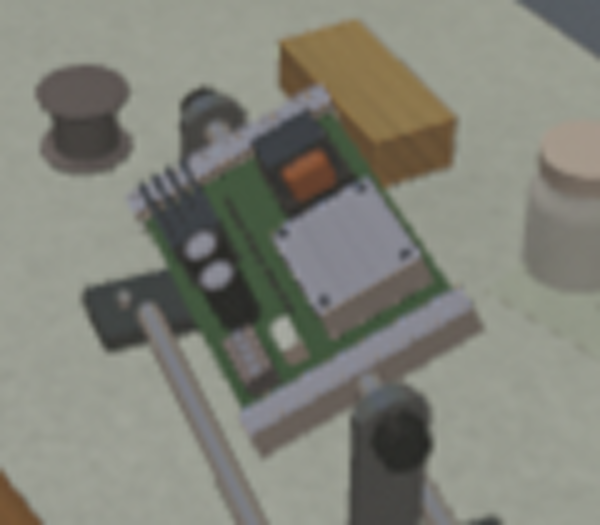

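Side crop: the lid is the plain square in the middle with 4 screws, and the tall orange/black part sits beyond it along +y. Lid is at about (0.571, 0, 0.154), tilt about 0.40, and the holder is yawed about -0.24. The probe axis is at about (0.411, 0.293), top at 0.224. I'll move above it for a closer look.

>>> send_rows(moves=[1, 0, 0, 4, 0, 0, 0, 1, 0, 0, 8, 0, 0, 0, 1, 2, -2, 12, 0, 0, 0, 1, 5, -5, 15, 0, 0, 0, 1, 8, -8, 17, 0, 0, 0])

```text
time: 0.52
position: [0.2195, 0.54, 0.3984]
tool_rot: [0.122, 0.993, 0.002, 0.001]
ft_force: [0.7, 0.6, 0.8]
grip_width: 0.0873
grip_force: 0.0
```

>>> send_rows(moves=[1, 3, -4, 1, 0, 0, 0, 1, 6, -8, 2, 0, 0, 0, 1, 9, -12, 2, 0, 0, 0, 1, 12, -16, 2, 0, 0, 0, 1, 15, -19, 2, 0, 0, 0])

```text
time: 0.93
position: [0.3461, 0.3744, 0.4158]
tool_rot: [0.123, 0.992, -0.0, -0.0]
ft_force: [0.9, 0.4, -0.2]
grip_width: 0.087
grip_force: 0.0
```

```bash
python3 - <<'E'
from h import *
c=cam("wrist"); cv2.imwrite("pics/w1.png",c["pixels"]); np.savez("w1.npz",**{k:c[k] for k in("pixels","range_z","K","D","T")})
o=monitor.get_obs(); print(o["time"],o["position"],o["tool_rot"],np.array(c["hand_eye"]).round(3).tolist())
for n in("scene0","side0","w1"):
    c=dict(np.load(n+".npz")); P=cloud(c); g=c["pixels"].astype(int)
    m=((g[...,2]>120)&(g[...,1]<60)&(g[...,0]<70)&(c["range_z"]>0)).astype(np.uint8)
    nb,lab,st,ce=cv2.connectedComponentsWithStats(m)
    for i in range(1,nb):
        if st[i,4]>60: p=P[lab==i]; print(n,"red",st[i],p.min(0).round(3),p.max(0).round(3))
E
```

```text
0.9833 [0.35199498 0.36910179 0.41554281] [ 0.12679335  0.99192085 -0.00290879  0.0028304 ] [[-0.0, -0.97, -0.243, 0.065], [1.0, 0.0, -0.001, -0.0], [0.001, -0.243, 0.97, -0.148], [0.0, 0.0, 0.0, 1.0]]
w1 red [204 112  35  34 820] [0.27  0.327 0.07 ] [0.315 0.368 0.182]
w1 red [282 197  38  44 704] [0.318 0.393 0.07 ] [0.46  0.447 0.485]
```

View pics/w1.png

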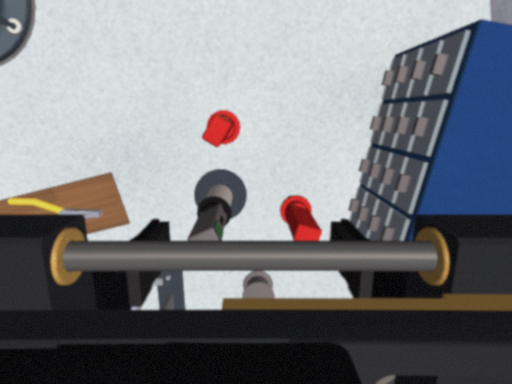

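Wrist view: the probe stands at (212,205), with the handle top hidden by the gripper. The red look-alikes stand at (222,127) and (300,215), clear by about 13 cm. I'll shift so the handle top becomes visible.

>>> send_rows(moves=[1, 3, -3, 0, 0, 0, 0, 1, 6, -6, 0, 0, 0, 0, 1, 8, -8, 0, 0, 0, 0, 1, 9, -8, 0, 0, 0, 0, 1, 9, -8, 0, 0, 0, 0])

```text
time: 1.4
position: [0.438, 0.2955, 0.415]
tool_rot: [0.125, 0.992, 0.0, -0.0]
ft_force: [0.2, 0.6, -0.5]
grip_width: 0.0873
grip_force: 0.0
```

```bash
python3 - <<'E'
from h import *
c=cam("wrist"); cv2.imwrite("pics/w2.png",c["pixels"]); np.savez("w2.npz",**{k:c[k] for k in("pixels","range_z","K","D","T")})
o=monitor.get_obs(); print(o["time"],o["position"],c["K"][0,0])
P=cloud(c); m=(c["range_z"]>0)&(np.linalg.norm(P[...,:2]-[.411,.293],axis=2)<.05)
def stats(lo,hi):
    k=m&(P[...,2]>lo)&(P[...,2]<hi); p=P[k]
    if len(p)<10: print(lo,len(p));return
    r=cv2.minAreaRect((p[:,:2]*1000).astype(np.float32)); print(lo,hi,len(p),p.mean(0).round(4),"rect mm",np.round(r[0],1),np.round(r[1],1),round(r[2],1))
stats(.216,.228);stats(.15,.21);stats(.1,.12);stats(.11,.118);stats(.002,.02)
E
```

```text
1.45 [0.4363563  0.29633256 0.41494924] 316.8652589392758
0.216 0.228 697 [0.4092 0.3025 0.2211] rect mm [409.6 302.6] [24.  34.4] 10.8
0.15 0.21 76 [0.3979 0.3021 0.1824] rect mm [399.  304.1] [35.8 11.5] 78.3
0.1 0.12 290 [0.3963 0.3055 0.1145] rect mm [400.4 305.5] [50.6 31.6] 72.0
0.11 0.118 282 [0.3965 0.3056 0.1144] rect mm [400.4 305.5] [50.6 31.6] 72.0
0.002 0.02 1081 [0.3985 0.2992 0.0107] rect mm [410.9 299.3] [93.3 87.5] 30.7
```

View pics/w2.png

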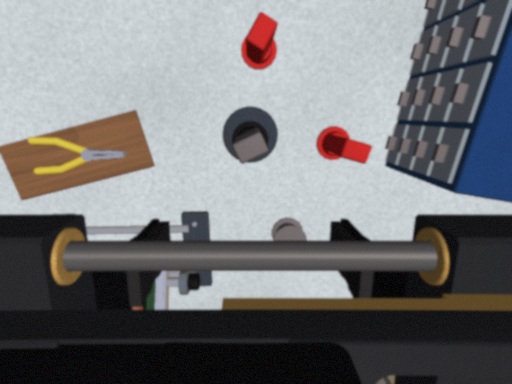

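Second wrist view: the handle top is at (250,145), measured as 24 x 34 mm at (0.410, 0.302), height 0.221, with the 24 mm direction at 11°. This fits the expected top at 0.222. The red ones are clear of the fingers.

>>> send_rows(moves=[0.75, -1, 0.2, -2, 0, 0, -0.12, 0.75, -2, 0.4, -4, 0, 0, -0.24, 0.75, -2.6, 0.5, -6, 0, 0, -0.36, 0.75, -2.6, 0.5, -8, 0, 0, -0.48, 0.75, -2.6, 0.5, -10, 0, 0, -0.6])

```text
time: 1.87
position: [0.4076, 0.3029, 0.3149]
tool_rot: [0.413, 0.911, 0.0, -0.0]
ft_force: [0.3, 0.6, 0.1]
grip_width: 0.0673
grip_force: 0.0
```

>>> send_rows(moves=[0.75, 0, 0, -1, 0, 0, -0.12, 0.75, 0, 0, -1, 0, 0, -0.24, 0.75, 0, 0, -1, 0, 0, -0.36, 0.75, 0, 0, -1, 0, 0, -0.48, 0.75, 0, 0, -1, 0, 0, -0.534])

```text
time: 2.28
position: [0.4081, 0.3029, 0.3054]
tool_rot: [0.638, 0.77, -0.0, -0.001]
ft_force: [0.7, -0.6, 0.4]
grip_width: 0.0658
grip_force: 0.0
```

```bash
python3 - <<'E'
from h import *
c=cam("wrist"); o=monitor.get_obs(); print(o["time"],o["position"],R.from_quat(o["tool_rot"]).as_matrix()[:,1])
P=cloud(c); m=(c["range_z"]>0)&(np.linalg.norm(P[...,:2]-[.411,.3],axis=2)<.03)&(abs(P[...,2]-.222)<.006)
p=P[m]; print(len(p), p.mean(0), cv2.minAreaRect((p[:,:2]*1000).astype(np.float32)) if len(p) else 0)
E
```

```text
2.3333 [0.40810321 0.30286836 0.30554088] [ 0.98258044  0.18583409 -0.00116907]
1318 [0.40943662 0.30365432 0.22113105] ((409.613037109375, 302.8709716796875), (23.358856201171875, 33.67031478881836), 10.707942008972168)
```

>>> send_rows(moves=[0.75, 0.15, 0, -3, 0, 0, 0, 0.75, 0.15, 0, -6, 0, 0, 0, 0.75, 0.15, 0, -9, 0, 0, 0, 0.75, 0.15, 0, -11, 0, 0, 0, 0.75, 0.15, 0, -12.3, 0, 0, 0])

```text
time: 2.75
position: [0.4087, 0.3019, 0.1804]
tool_rot: [0.636, 0.772, -0.002, -0.001]
ft_force: [0.4, -0.0, -0.4]
grip_width: 0.065
grip_force: 0.0
```

>>> send_rows(moves=[0.1, 0, 0, 0, 0, 0, 0, 0.1, 0, 0, 0, 0, 0, 0, 0.1, 0, 0, 0, 0, 0, 0, 0.1, 0, 0, 0, 0, 0, 0, 0.1, 0, 0, 0, 0, 0, 0], grip_force=30)

```text
time: 3.17
position: [0.412, 0.302, 0.1838]
tool_rot: [0.637, 0.771, 0.001, 0.001]
ft_force: [0.5, 0.2, 0.7]
grip_width: 0.04
grip_force: 0.0
```

>>> send_rows(moves=[0.1, 0, 0, 0, 0, 0, 0, 0.1, 0, 0, 0, 0, 0, 0, 0.1, 0, 0, 0, 0, 0, 0])

```text
time: 3.42
position: [0.4113, 0.3013, 0.1829]
tool_rot: [0.637, 0.771, 0.0, -0.0]
ft_force: [-0.8, -0.4, -2.0]
grip_width: 0.0242
grip_force: 30.0
```

>>> send_rows(moves=[0.1, 0, 0, 0.5, 0, 0, 0, 0.1, 0, 0, 1.5, 0, 0, 0, 0.1, 0, 0, 3, 0, 0, 0, 0.1, 0, 0, 4.5, 0, 0, 0, 0.1, 0, 0, 6, 0, 0, 0])

```text
time: 3.83
position: [0.4112, 0.3012, 0.2432]
tool_rot: [0.637, 0.771, -0.0, -0.0]
ft_force: [-0.2, -0.5, -2.0]
grip_width: 0.0239
grip_force: 30.0
```

>>> send_rows(moves=[0.1, 0, 0, 2, 0, 0, 0, 0.1, 0, 0, 4, 0, 0, 0, 0.1, 0, 0, 6, 0, 0, 0, 0.1, 0, 0, 8, 0, 0, 0, 0.1, 0, 0, 8, 0, 0, 0])

```text
time: 4.25
position: [0.4135, 0.3023, 0.3266]
tool_rot: [0.637, 0.771, 0.004, 0.002]
ft_force: [1.3, 0.2, -2.2]
grip_width: 0.0238
grip_force: 30.0
```

```bash
python3 - <<'E'
from h import *
o=monitor.get_obs(); print(o["time"],o["position"],o["tool_rot"],o["ft_force"],o["grip_width"])
pos=o["position"]
for n in("scene","side"):
    c=cam(n); cv2.imwrite(f"pics/l_{n}.png",c["pixels"]); P=cloud(c); g=c["pixels"].astype(int)
    m=(c["range_z"]>0)&(np.linalg.norm(P[...,:2]-pos[:2],axis=2)<.03)&(g[...,2]-g[...,1]<50)
    for z in np.arange(.12,.27,.006):
        p=P[m&(abs(P[...,2]-z)<.003)]
        if len(p): print(n,round(z,3),len(p),(p[:,:2].mean(0)).round(3),np.ptp(p[:,:2],axis=0).round(3))
    # crop
    uv,_=cv2.projectPoints(np.array([[pos[0],pos[1],.19]]),cv2.Rodrigues(np.linalg.inv(c["T"])[:3,:3])[0],np.linalg.inv(c["T"])[:3,3],c["K"],c["D"]); u,v=uv.ravel().astype(int)
    print(u,v); cv2.imwrite(f"pics/lc_{n}.png",cv2.resize(c["pixels"][max(v-50,0):v+50,max(u-30,0):u+30],None,fx=6,fy=6))
a,b=cv2.imread("pics/lc_scene.png"),cv2.imread("pics/lc_side.png"); h=min(a.shape[0],b.shape[0])
cv2.imwrite("pics/lc.png",np.hstack([a[:h],b[:h]]))
E
```

```text
4.25 [0.41349833 0.30233214 0.32658873] [0.63722755 0.77066365 0.00387747 0.00188495] [ 1.26499949  0.21139381 -2.24038197] 0.02383202434129396
scene 0.18 6 [0.419 0.3  ] [0.007 0.011]
scene 0.186 7 [0.42  0.301] [0.006 0.016]
scene 0.192 10 [0.417 0.3  ] [0.013 0.017]
scene 0.198 7 [0.415 0.303] [0.012 0.019]
scene 0.204 6 [0.417 0.299] [0.019 0.005]
scene 0.21 5 [0.415 0.3  ] [0.005 0.009]
scene 0.216 4 [0.417 0.3  ] [0.004 0.006]
scene 0.222 7 [0.416 0.3  ] [0.019 0.01 ]
scene 0.228 8 [0.418 0.302] [0.013 0.014]
scene 0.234 7 [0.417 0.301] [0.015 0.017]
scene 0.24 3 [0.421 0.297] [0.006 0.008]
scene 0.252 25 [0.424 0.292] [0.043 0.034]
scene 0.258 47 [0.422 0.296] [0.051 0.051]
scene 0.264 16 [0.423 0.295] [0.03  0.027]
scene 0.27 21 [0.422 0.299] [0.026 0.031]
300 117
side 0.174 3 [0.413 0.3  ] [0.009 0.002]
side 0.18 9 [0.411 0.298] [0.01  0.007]
side 0.186 11 [0.412 0.298] [0.013 0.011]
side 0.192 11 [0.41  0.298] [0.009 0.01 ]
side 0.198 15 [0.413 0.298] [0.015 0.009]
side 0.204 11 [0.413 0.3  ] [0.011 0.009]
side 0.21 7 [0.413 0.299] [0.008 0.005]
side 0.216 6 [0.413 0.298] [0.009 0.006]
side 0.222 15 [0.413 0.296] [0.017 0.006]
side 0.228 11 [0.41  0.297] [0.013 0.011]
side 0.234 15 [0.412 0.297] [0.016 0.008]
side 0.24 10 [0.412 0.296] [0.016 0.008]
side 0.252 30 [0.409 0.284] [0.049 0.027]
side 0.258 85 [0.409 0.292] [0.05  0.048]
side 0.264 36 [0.408 0.292] [0.031 0.024]
side 0.27 38 [0.408 0.293] [0.031 0.029]
155 139
```

View pics/lc.png

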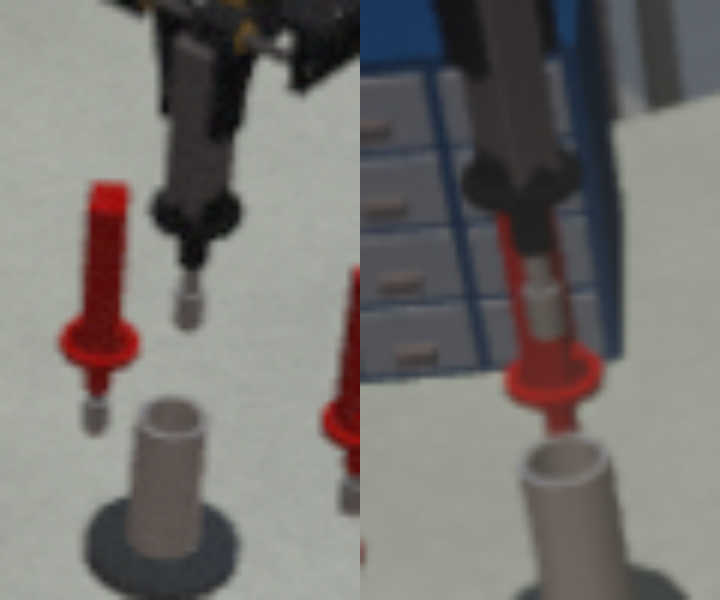

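The crop shows the probe hanging straight, the tube below it and the red one beside it. The head's end is about 75 mm below the guard (TCP to head end about 0.150 m). Next I'll lift higher and look at the lid with the wrist camera.

>>> send_rows(moves=[0.1, 0, 0, 2.5, 0, 0, 0, 0.1, 0, -0.5, 5, 0, 0, 0, 0.1, 1, -2, 7.7, 0, 0, 0, 0.1, 2.5, -5, 7.7, 0, 0, 0, 0.1, 4, -8, 7.7, 0, 0, 0])

```text
time: 4.77
position: [0.4517, 0.2212, 0.3996]
tool_rot: [0.636, 0.772, 0.0, 0.0]
ft_force: [-0.9, -0.1, -2.6]
grip_width: 0.0241
grip_force: 30.0
```

>>> send_rows(moves=[0.1, 1.5, -3, 0, 0, 0, 0, 0.1, 3, -6, 0, 0, 0, 0, 0.1, 4.5, -9, 0, 0, 0, 0, 0.1, 6, -12, 0, 0, 0, 0, 0.1, 7.5, -15, 0, 0, 0, 0])

```text
time: 5.18
position: [0.526, 0.0699, 0.3972]
tool_rot: [0.637, 0.771, -0.001, -0.002]
ft_force: [0.0, 0.8, -1.5]
grip_width: 0.0242
grip_force: 30.0
```

>>> send_rows(moves=[0.1, 1.5, -3, 0, 0, 0, 0, 0.1, 3, -6, 0, 0, 0, 0, 0.1, 4.5, -9, 0, 0, 0, 0, 0.1, 5.4, -11.5, 0, 0, 0, 0, 0.1, 5.4, -11.5, 0, 0, 0, 0])

```text
time: 5.6
position: [0.5817, -0.049, 0.3963]
tool_rot: [0.639, 0.769, -0.002, -0.001]
ft_force: [-0.5, -0.0, -2.9]
grip_width: 0.0237
grip_force: 30.0
```

>>> send_rows(moves=[0.1, 0, 0, 0, 0, 0, 0, 0.1, 0, 0, 0, 0, 0, 0, 0.1, 0, 0, 0, 0, 0, 0])

```text
time: 5.85
position: [0.5796, -0.0425, 0.3985]
tool_rot: [0.637, 0.771, -0.0, -0.001]
ft_force: [0.2, -0.1, -1.6]
grip_width: 0.0238
grip_force: 30.0
```

```bash
python3 - <<'E'
from h import *
c=cam("wrist"); o=monitor.get_obs(); print(o["time"],o["position"],o["tool_rot"],o["ft_force"],o["q"].round(2)); cv2.imwrite("pics/w3.png",c["pixels"])
np.savez("w3.npz",**{k:c[k] for k in("pixels","range_z","K","D","T")})
P=cloud(c); g=c["pixels"].astype(int); sat=g.max(2)-g.min(2)
n=np.array([-.385,.092,.918]); n/=np.linalg.norm(n)
m=(sat<25)&(g.min(2)>90)&(abs((P-[.570,0,.1545])@n)<.006)&(np.linalg.norm(P-[.57,0,.1545],axis=2)<.055)
nb,lab,st,ce=cv2.connectedComponentsWithStats(m.astype(np.uint8))
i=1+np.argmax(st[1:,4]); print(st[i],ce[i])
p=P[lab==i]
for _ in range(3):
    m0=p.mean(0); n=np.linalg.svd(p-m0,full_matrices=False)[2][2]; n*=np.sign(n[2]); p=p[abs((p-m0)@n)<.002]
yy=np.cross(n,[-n[0]*-1,-n[1]*-1,0]); yy/=np.linalg.norm(yy)
xx=np.cross(yy,n); 
if xx[2]<0: xx,yy=-xx,-yy
d=p-m0; ab=(np.c_[d@xx,d@yy]*1000).astype(np.float32); r=cv2.minAreaRect(ab)
print("n",n,"tilt",np.arccos(n[2]),"m",m0,len(p),r,"ctr",m0+xx*r[0][0]/1000+yy*r[0][1]/1000)
E
```

```text
5.9 [ 0.57977471 -0.04238286  0.39895827] [ 6.36702021e-01  7.71109437e-01 -2.19511570e-04 -8.51593038e-04] [ 0.01721899 -0.41472016 -1.42667337] [-0.27  0.33  1.31  0.    1.5  -0.46]
[ 221   97   60   68 2386] [250.1789606  130.60645432]
n [-0.37332874  0.08883935  0.92343555] tilt 0.39385763829935394 m [0.57108614 0.00152999 0.15450138] 2313 ((-0.9300117492675781, -0.5588531494140625), (56.5254020690918, 65.79454803466797), 0.05961909517645836) ctr [0.57012129 0.00118514 0.15414449]
```

View pics/w3.png

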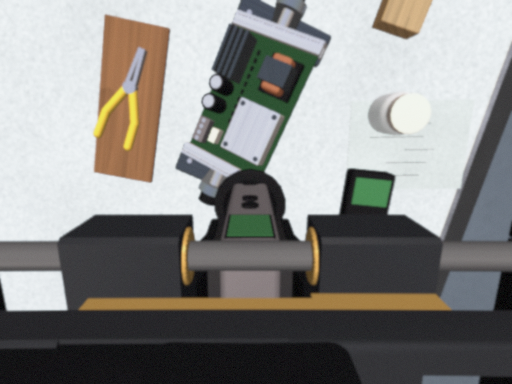

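Wrist view: the lid is at (250,130), 56.5 x 65.8 mm, centre (0.570, 0.001, 0.154), tilt 0.394. That matches the 0.1546 expected for this tilt. I'll go to a stand-off along the normal.

>>> send_rows(moves=[0.1, -2, 1.3, 0, -0.018, -0.077, 0, 0.1, -4, 2.6, -0.3, -0.036, -0.153, 0, 0.1, -6, 3.9, -0.6, -0.055, -0.23, 0, 0.1, -8, 5.2, -1, -0.073, -0.307, 0, 0.1, -10.3, 6.5, -1.4, -0.091, -0.383, 0])

```text
time: 6.32
position: [0.476, 0.0229, 0.3858]
tool_rot: [0.624, 0.756, 0.088, 0.177]
ft_force: [0.6, 0.5, -1.1]
grip_width: 0.0235
grip_force: 30.0
```

>>> send_rows(moves=[0.1, 0, 0, 0, 0, 0, 0, 0.1, 0, 0, 0, 0, 0, 0, 0.1, 0, 0, 0, 0, 0, 0, 0.1, 0, 0, 0, 0, 0, 0, 0.1, 0, 0, 0, 0, 0, 0])

```text
time: 6.73
position: [0.4791, 0.0211, 0.3867]
tool_rot: [0.625, 0.756, 0.087, 0.176]
ft_force: [0.4, 0.4, -2.3]
grip_width: 0.0236
grip_force: 30.0
```

```bash
cat > st.py <<'E'
from h import *
n=np.array([-.3733,.0888,.9234]); L=np.array([.570,.0006,.1543])
o=monitor.get_obs(); Rm=R.from_quat(o["tool_rot"]).as_matrix(); t=o["position"]
d=t-L; perp=d-(d@n)*n
print("t",o["time"],"pos",t.round(4),"along n",round(d@n,4),"perp",perp.round(4),"tilt err",np.arccos(min(1,-Rm[:,2]@n)).round(4),np.cross(-Rm[:,2],n).round(4),"F",o["ft_force"].round(2),"Fn",(o["ft_force"]@n).round(2),"Fabs",np.linalg.norm(o["ft_force"]).round(2),"q",o["q"].round(2))
E
python3 st.py; python3 - <<'E'
from h import *
f=[]
for i in range(8): cams.camera("side"); f.append(monitor.get_obs()["ft_force"])
n=np.array([-.3733,.0888,.9234]); f=np.array(f); print(f.mean(0),f.std(0),(f@n).mean())
E
```

```text
t 6.7333 pos [0.4791 0.0211 0.3867] along n 0.2504 perp [ 0.0026 -0.0017  0.0012] tilt err 0.0099 [ 0.0002  0.0019 -0.0001] F [ 0.41  0.42 -2.32] Fn -2.26 Fabs 2.39 q [-0.18  0.01  1.81 -0.03  0.93 -0.35]
[-0.18508551  0.05856101 -2.18608711] [0.49015561 0.63038797 0.28190343] -1.9443401980891912
```

>>> send_rows(moves=[0.1, 0.75, -0.18, -1.85, 0, 0, 0, 0.1, 1.5, -0.36, -3.7, 0, 0, 0, 0.1, 2.1, -0.5, -5.2, 0, 0, 0, 0.1, 2.6, -0.62, -6.46, 0, 0, 0, 0.1, 2.8, -0.67, -6.93, 0, 0, 0])

```text
time: 7.55
position: [0.5051, 0.0146, 0.3143]
tool_rot: [0.625, 0.756, 0.085, 0.174]
ft_force: [-0.1, 0.5, -2.4]
grip_width: 0.0239
grip_force: 30.0
```

```bash
cat > av.py <<'E'
import sys
from h import *
n=np.array([-.3733,.0888,.9234]); L=np.array([.570,.0006,.1543]); N=int(sys.argv[1])
O=[]
for i in range(N):
    c=cam(sys.argv[2] if len(sys.argv)>2 else "side"); O.append(monitor.get_obs())
t=np.mean([o["position"] for o in O],0); z=np.mean([R.from_quat(o["tool_rot"]).as_matrix()[:,2] for o in O],0); f=np.array([o["ft_force"] for o in O])
d=t-L
print("t",O[-1]["time"],"pos",t.round(4),"std",np.std([o["position"] for o in O],0).round(4),"along",round(d@n,4),"perp",(d-(d@n)*n).round(4),"rotfix",np.cross(-z,n).round(4),"Fn",(f@n).mean().round(2),(f@n).std().round(2),"net",((f@n).mean()+1.94).round(2))
np.savez("av.npz",**{k:c[k] for k in("pixels","range_z","K","D","T")}); cv2.imwrite("pics/av.png",c["pixels"])
E
python3 av.py 6
```

```text
t 7.85 pos [0.5056 0.0146 0.3163] std [0.0003 0.     0.0011] along 0.1748 perp [ 0.0009 -0.0015  0.0005] rotfix [-0.0002 -0.0005 -0.    ] Fn -2.04 0.39 net -0.1
```

```bash
python3 - <<'E'
from h import *
c=dict(np.load("av.npz")); P=cloud(c); n=np.array([-.3733,.0888,.9234]); L=np.array([.570,.0006,.1543])
d=P-L; s=d@n; r=np.linalg.norm(d-s[...,None]*n,axis=2)
for a in np.arange(-.006,.08,.004):
    m=(c["range_z"]>0)&(r<(.02))&(abs(s-a)<.002)
    if m.any():
        q=d[m]-s[m][:,None]*n; print(round(a,3),m.sum(),q.mean(0).round(3),np.ptp(q,axis=0).round(3))
u,v=cv2.projectPoints(L[None],cv2.Rodrigues(np.linalg.inv(c["T"])[:3,:3])[0],np.linalg.inv(c["T"])[:3,3],c["K"],c["D"])[0].ravel().astype(int)
cv2.imwrite("pics/avc.png",cv2.resize(c["pixels"][v-60:v+40,u-60:u+60],None,fx=5,fy=5,interpolation=cv2.INTER_CUBIC))
E
```

```text
-0.002 31 [-0.003 -0.001 -0.001] [0.031 0.037 0.012]
0.002 124 [ 0.001 -0.     0.   ] [0.036 0.038 0.015]
0.026 2 [ 0.002 -0.008  0.002] [0.003 0.001 0.001]
0.03 6 [-0.001 -0.007  0.   ] [0.011 0.007 0.005]
0.034 10 [ 0.001 -0.007  0.001] [0.014 0.007 0.006]
0.038 11 [-0.    -0.006  0.   ] [0.013 0.01  0.006]
0.042 9 [-0.    -0.007  0.   ] [0.01  0.006 0.004]
0.046 7 [-0.001 -0.005  0.   ] [0.014 0.009 0.006]
0.05 18 [ 0.001 -0.005  0.001] [0.014 0.013 0.006]
0.054 6 [ 0.001 -0.004  0.001] [0.008 0.004 0.004]
0.058 5 [ 0.    -0.005  0.001] [0.006 0.003 0.003]
0.062 6 [ 0.    -0.005  0.001] [0.007 0.005 0.003]
0.066 6 [ 0.001 -0.005  0.001] [0.008 0.003 0.003]
0.07 3 [ 0.002 -0.008  0.002] [0.006 0.001 0.002]
0.074 10 [-0.001 -0.007  0.   ] [0.012 0.007 0.006]
0.078 12 [-0.001 -0.006  0.   ] [0.015 0.009 0.007]
```

View pics/avc.png

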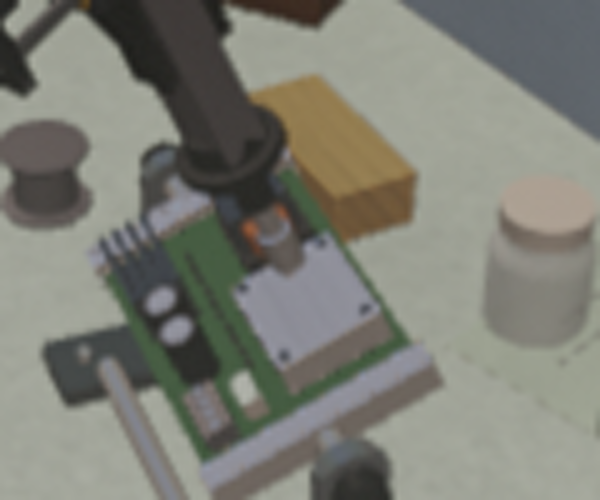

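The crop shows the head about 24 mm above the middle of the lid, square to it, with nothing near the guard. Approaching slowly.

>>> send_rows(moves=[0.1, 0.15, 0, -0.5, 0, 0, 0, 0.1, 0.35, -0.01, -1, 0, 0, 0, 0.1, 0.5, -0.02, -1.4, 0, 0, 0, 0.1, 0.6, -0.03, -1.7, 0, 0, 0, 0.1, 0.66, -0.03, -1.9, 0, 0, 0])

```text
time: 8.27
position: [0.512, 0.0144, 0.2966]
tool_rot: [0.625, 0.756, 0.086, 0.175]
ft_force: [-0.7, -0.9, -2.6]
grip_width: 0.0236
grip_force: 30.0
```

```bash
python3 av.py 6
```

```text
t 8.5667 pos [0.5121 0.0144 0.297 ] std [0.0001 0.     0.0004] along 0.1547 perp [-0.0002  0.0001 -0.0001] rotfix [-0.0002 -0.0007 -0.    ] Fn -2.19 0.27 net -0.25
```

>>> send_rows(moves=[0.1, 0.037, -0.009, -0.092, 0, 0, 0, 0.1, 0.075, -0.018, -0.185, 0, 0, 0, 0.1, 0.112, -0.027, -0.277, 0, 0, 0, 0.1, 0.149, -0.036, -0.369, 0, 0, 0, 0.1, 0.187, -0.044, -0.462, 0, 0, 0])

```text
time: 8.98
position: [0.514, 0.014, 0.2927]
tool_rot: [0.625, 0.756, 0.086, 0.175]
ft_force: [-0.3, -0.5, -0.8]
grip_width: 0.0238
grip_force: 30.0
```

```bash
python3 av.py 6
```

```text
t 9.2833 pos [0.514  0.014  0.2928] std [0.     0.     0.0001] along 0.15 perp [-0.0001  0.     -0.    ] rotfix [-0.0001 -0.0001 -0.    ] Fn -0.08 0.57 net 1.86
```

>>> send_rows(moves=[0.1, 0.037, -0.009, -0.092, 0, 0, 0, 0.1, 0.075, -0.018, -0.185, 0, 0, 0, 0.1, 0.112, -0.027, -0.277, 0, 0, 0, 0.1, 0.149, -0.036, -0.369, 0, 0, 0, 0.1, 0.149, -0.036, -0.369, 0, 0, 0])

```text
time: 9.7
position: [0.5155, 0.0136, 0.289]
tool_rot: [0.625, 0.756, 0.086, 0.175]
ft_force: [-1.6, 0.1, 0.3]
grip_width: 0.024
grip_force: 30.0
```

```bash
python3 av.py 12
```

```text
t 10.3 pos [0.5155 0.0136 0.2891] std [0. 0. 0.] along 0.146 perp [-0.0001  0.     -0.    ] rotfix [-0.0001 -0.0001 -0.    ] Fn 1.77 0.55 net 3.71
```

Net force is 3.7 N, which is half way in. Holding.

>>> send_rows(moves=[0.1, 0, 0, 0, 0, 0, 0, 0.1, 0, 0, 0, 0, 0, 0, 0.1, 0, 0, 0, 0, 0, 0, 0.1, 0, 0, 0, 0, 0, 0, 0.1, 0, 0, 0, 0, 0, 0])

```text
time: 10.72
position: [0.5155, 0.0136, 0.289]
tool_rot: [0.625, 0.756, 0.086, 0.175]
ft_force: [-1.9, 0.4, 1.0]
grip_width: 0.0234
grip_force: 30.0
```

>>> send_rows(moves=[0.1, 0, 0, 0, 0, 0, 0, 0.1, 0, 0, 0, 0, 0, 0, 0.1, 0, 0, 0, 0, 0, 0, 0.1, 0, 0, 0, 0, 0, 0, 0.1, 0, 0, 0, 0, 0, 0])

```text
time: 11.13
position: [0.5155, 0.0136, 0.289]
tool_rot: [0.625, 0.756, 0.086, 0.175]
ft_force: [-2.2, 0.5, 0.9]
grip_width: 0.024
grip_force: 30.0
```

>>> send_rows(moves=[0.1, 0, 0, 0, 0, 0, 0, 0.1, 0, 0, 0, 0, 0, 0, 0.1, 0, 0, 0, 0, 0, 0, 0.1, 0, 0, 0, 0, 0, 0, 0.1, 0, 0, 0, 0, 0, 0])

```text
time: 11.55
position: [0.5154, 0.0136, 0.289]
tool_rot: [0.625, 0.756, 0.086, 0.175]
ft_force: [-1.8, 0.3, 1.3]
grip_width: 0.0236
grip_force: 30.0
```

>>> send_rows(moves=[0.1, 0, 0, 0, 0, 0, 0, 0.1, 0, 0, 0, 0, 0, 0, 0.1, 0, 0, 0, 0, 0, 0, 0.1, 0, 0, 0, 0, 0, 0, 0.1, 0, 0, 0, 0, 0, 0])

```text
time: 11.97
position: [0.5154, 0.0136, 0.289]
tool_rot: [0.625, 0.756, 0.086, 0.175]
ft_force: [-1.0, 1.0, 0.9]
grip_width: 0.0238
grip_force: 30.0
```

>>> send_rows(moves=[0.1, 0, 0, 0, 0, 0, 0, 0.1, 0, 0, 0, 0, 0, 0, 0.1, 0, 0, 0, 0, 0, 0, 0.1, 0, 0, 0, 0, 0, 0, 0.1, 0, 0, 0, 0, 0, 0])

```text
time: 12.38
position: [0.5154, 0.0136, 0.289]
tool_rot: [0.625, 0.756, 0.086, 0.175]
ft_force: [-1.5, 0.3, 1.5]
grip_width: 0.0242
grip_force: 30.0
```

>>> send_rows(moves=[0.1, 0, 0, 0, 0, 0, 0, 0.1, 0, 0, 0, 0, 0, 0, 0.1, 0, 0, 0, 0, 0, 0, 0.1, 0, 0, 0, 0, 0, 0, 0.1, 0, 0, 0, 0, 0, 0])

```text
time: 12.8
position: [0.5154, 0.0136, 0.289]
tool_rot: [0.625, 0.756, 0.086, 0.175]
ft_force: [-1.7, 0.5, 0.9]
grip_width: 0.0238
grip_force: 30.0
```

```bash
python3 av.py 8; python3 - <<'E'
from h import *
c=dict(np.load("av.npz")); P=cloud(c); n=np.array([-.3733,.0888,.9234]); L=np.array([.570,.0006,.1543])
d=P-L; s=d@n; r=np.linalg.norm(d-s[...,None]*n,axis=2)
m=(c["range_z"]>0)&(r<.1)&(s>.006)&(s<.12)
yd=np.array([.2314,.9729,0])
for a in np.arange(.002,.1,.004):
    k=(c["range_z"]>0)&(r<.02)&(abs(s-a)<.002)
    if k.any(): q=d[k]-s[k][:,None]*n; print(round(a,3),k.sum(),q.mean(0).round(3))
E
```

```text
t 13.2 pos [0.5154 0.0136 0.289 ] std [0. 0. 0.] along 0.1459 perp [-0.0001  0.     -0.    ] rotfix [-0.0001 -0.0001 -0.    ] Fn 1.57 0.57 net 3.51
0.002 88 [-0.002 -0.004 -0.   ]
0.006 6 [-0.    -0.006  0.   ]
0.01 10 [-0.003 -0.004 -0.001]
0.014 5 [-0.002 -0.007 -0.   ]
0.018 11 [-0.002 -0.004 -0.   ]
0.022 10 [-0.003 -0.005 -0.001]
0.026 18 [-0.001 -0.002 -0.   ]
0.03 4 [-0.001 -0.003 -0.   ]
0.034 6 [-0.001 -0.003 -0.   ]
0.038 1 [-0.001 -0.006 -0.   ]
0.042 11 [-0.002 -0.004 -0.001]
0.046 10 [ 0.001 -0.006  0.001]
0.05 8 [-0.003 -0.005 -0.001]
0.054 9 [-0.002 -0.007 -0.   ]
0.078 28 [-0.002 -0.012  0.   ]
0.082 25 [-0.005 -0.01  -0.001]
0.086 27 [-0.005 -0.011 -0.001]
0.09 30 [-0.006 -0.008 -0.002]
0.094 21 [-0.002 -0.012  0.   ]
0.098 23 [-0.004 -0.008 -0.001]
```

Held for over 3 s at 3.5–3.7 N and centred. Retracting along the normal, then turning upright.

>>> send_rows(moves=[0.1, -0.15, 0.04, 0.37, 0, 0, 0, 0.1, -0.5, 0.12, 1.2, 0, 0, 0, 0.1, -1.3, 0.31, 3.2, 0, 0, 0, 0.1, -2.5, 0.6, 6.2, 0, 0, 0, 0.1, -3.7, 0.89, 9.2, 0, 0, 0])

```text
time: 13.62
position: [0.4769, 0.0227, 0.3811]
tool_rot: [0.625, 0.756, 0.085, 0.174]
ft_force: [1.3, -0.3, -1.4]
grip_width: 0.0237
grip_force: 30.0
```

>>> send_rows(moves=[0.1, 0, 0.5, 0.5, 0.018, 0.077, 0, 0.1, 0, 1.5, 1, 0.036, 0.153, 0, 0.1, 0, 2.5, 1.5, 0.055, 0.23, 0, 0.1, 0, 4, 2, 0.073, 0.307, 0, 0.1, 0, 6, 2, 0.091, 0.383, 0])

```text
time: 14.03
position: [0.479, 0.0824, 0.4032]
tool_rot: [0.638, 0.77, 0.0, 0.0]
ft_force: [0.5, 0.5, -2.7]
grip_width: 0.0237
grip_force: 30.0
```

```bash
python3 - <<'E'
from h import *
o=monitor.get_obs(); Rm=R.from_quat(o["tool_rot"]).as_matrix(); print(o["position"],Rm.round(4)[:,1:].T)
E
```

```text
[0.47895328 0.08240768 0.40318544] [[ 9.824e-01  1.866e-01  5.000e-04]
 [ 6.000e-04 -3.000e-04 -1.000e+00]]
```

>>> send_rows(moves=[0.1, -1, 3.2, 0, 0, 0, 0, 0.1, -2, 6.5, 0, 0, 0, 0, 0.1, -3, 9.8, 0, 0, 0, 0, 0.1, -4, 13, 0, 0, 0, 0, 0.1, -5, 16, 0, 0, 0, 0])

```text
time: 14.45
position: [0.4275, 0.2441, 0.4013]
tool_rot: [0.637, 0.771, 0.0, 0.0]
ft_force: [0.9, -0.1, -2.0]
grip_width: 0.0232
grip_force: 30.0
```

>>> send_rows(moves=[0.1, -0.6, 2, 0, 0, 0, 0, 0.1, -1.4, 4.5, -1, 0, 0, 0, 0.1, -1.7, 5.8, -3, 0, 0, 0, 0.1, -1.7, 5.8, -5, 0, 0, 0, 0.1, -1.7, 5.8, -6, 0, 0, 0])

```text
time: 14.87
position: [0.4097, 0.3008, 0.3391]
tool_rot: [0.636, 0.771, -0.002, -0.001]
ft_force: [-0.2, 0.3, -3.0]
grip_width: 0.0241
grip_force: 30.0
```

```bash
python3 - <<'E'
from h import *
for n in("side","scene"): 
  for i in range(5):
    c=cam(n)
  o=monitor.get_obs()
  P=cloud(c); g=c["pixels"].astype(int); m=(c["range_z"]>0)&(np.linalg.norm(P[...,:2]-[.411,.3],axis=2)<.03)&(g[...,2]-g[...,1]<50)
  for lo,hi in((.03,.1),(.18,.245),(.265,.3)):
    p=P[m&(P[...,2]>lo)&(P[...,2]<hi)]; print(n,lo,len(p),p.mean(0).round(4))
  z=P[m&(P[...,2]>.13)][:,2]; print("tip z",np.sort(z)[:4].round(4))
print(o["time"],o["position"].round(4),R.from_quat(o["tool_rot"]).as_matrix()[:,2].round(4))
E
```

```text
side 0.03 343 [0.4046 0.2902 0.0687]
side 0.18 103 [0.4115 0.2966 0.218 ]
side 0.265 238 [0.4083 0.2894 0.2814]
tip z [0.1923 0.1932 0.1956 0.1961]
scene 0.03 206 [0.4167 0.2958 0.0698]
scene 0.18 61 [0.4152 0.2976 0.2177]
scene 0.265 149 [0.4203 0.2942 0.2799]
tip z [0.1896 0.1909 0.192  0.1941]
15.3667 [0.4119 0.3004 0.3419] [ 1.6e-03  7.0e-04 -1.0e+00]
```

>>> send_rows(moves=[0.1, -0.07, 0.1, -2, 0, 0, 0, 0.1, -0.07, 0.1, -4.5, 0, 0, 0, 0.1, -0.07, 0.1, -7, 0, 0, 0, 0.1, -0.07, 0.1, -9.5, 0, 0, 0, 0.1, -0.07, 0.1, -11.5, 0, 0, 0])

```text
time: 15.78
position: [0.4105, 0.3012, 0.2249]
tool_rot: [0.637, 0.771, -0.0, -0.0]
ft_force: [-0.2, 1.1, -2.6]
grip_width: 0.0236
grip_force: 30.0
```

>>> send_rows(moves=[0.1, 0, 0, -1.2, 0, 0, 0, 0.1, 0, 0, -2.2, 0, 0, 0, 0.1, 0, 0, -3, 0, 0, 0, 0.1, 0, 0, -3.5, 0, 0, 0, 0.1, 0, 0, -3.8, 0, 0, 0])

```text
time: 16.2
position: [0.4109, 0.3015, 0.1878]
tool_rot: [0.637, 0.771, -0.0, 0.0]
ft_force: [0.0, -0.4, -2.5]
grip_width: 0.0239
grip_force: 30.0
```

```bash
python3 - <<'E'
from h import *
f=[]
for i in range(6): cam("wrist"); o=monitor.get_obs(); f.append(o["ft_force"])
print(o["time"],o["position"].round(4),np.mean(f,0).round(2),o["grip_width"])
E
```

```text
16.5 [0.4112 0.3017 0.1887] [-0.19 -0.28 -2.01] 0.02348141847515186
```

>>> send_rows(moves=[0.1, 0, 0, -0.12, 0, 0, 0, 0.1, 0, 0, -0.24, 0, 0, 0, 0.1, 0, 0, -0.36, 0, 0, 0, 0.1, 0, 0, -0.46, 0, 0, 0, 0.1, 0, 0, -0.54, 0, 0, 0])

```text
time: 16.92
position: [0.4107, 0.3015, 0.1828]
tool_rot: [0.637, 0.771, -0.0, -0.0]
ft_force: [-2.3, -0.8, 8.4]
grip_width: 0.0237
grip_force: 30.0
```

>>> send_rows(moves=[0.1, 0, 0, 0, 0, 0, 0, 0.1, 0, 0, -0.03, 0, 0, 0, 0.1, 0, 0, -0.06, 0, 0, 0, 0.1, 0, 0, -0.06, 0, 0, 0, 0.1, 0, 0, -0.06, 0, 0, 0])

```text
time: 17.33
position: [0.4107, 0.3015, 0.1828]
tool_rot: [0.637, 0.771, 0.0, 0.0]
ft_force: [-1.9, -0.0, 4.8]
grip_width: 0.0239
grip_force: 30.0
```

Guard is on the rim (about 7–10 N). I'll open gently by reducing the grip force first.

>>> send_rows(moves=[0.1, 0, 0, 0, 0, 0, 0, 0.1, 0, 0, 0, 0, 0, 0, 0.1, 0, 0, 0, 0, 0, 0], grip_force=4)

```text
time: 17.58
position: [0.4106, 0.3015, 0.1828]
tool_rot: [0.637, 0.771, 0.0, 0.0]
ft_force: [-2.5, -0.3, 5.4]
grip_width: 0.0241
grip_force: 4.0
```

>>> send_rows(moves=[0.35, 0, 0, 0, 0, 0, 0, 0.45, 0, 0, 0, 0, 0, 0, 0.6, 0, 0, 0, 0, 0, 0, 0.75, 0, 0, 0, 0, 0, 0, 0.75, 0, 0, 0, 0, 0, 0])

```text
time: 18.0
position: [0.4108, 0.3015, 0.1819]
tool_rot: [0.637, 0.771, 0.0, -0.0]
ft_force: [-0.3, -0.0, -0.4]
grip_width: 0.0492
grip_force: 0.0
```

>>> send_rows(moves=[0.75, 0, 0, 0, 0, 0, 0, 0.75, 0, 0, 1, 0, 0, 0, 0.75, 0, 0, 3, 0, 0, 0, 0.75, 0, 0, 6, 0, 0, 0, 0.75, 0, 0, 9, 0, 0, 0])

```text
time: 18.42
position: [0.4101, 0.3012, 0.273]
tool_rot: [0.637, 0.771, -0.001, -0.0]
ft_force: [-0.5, 0.2, 0.6]
grip_width: 0.0647
grip_force: 0.0
```

>>> send_rows(moves=[0.75, 0, 0, 3, 0, 0, 0, 0.75, 0, 0, 6, 0, 0, 0, 0.75, 0, 0, 8, 0, 0, 0, 0.75, 0, 0, 8, 0, 0, 0, 0.75, 0, 0, 8, 0, 0, 0])

```text
time: 18.83
position: [0.4111, 0.3017, 0.3538]
tool_rot: [0.637, 0.771, 0.002, 0.001]
ft_force: [-0.0, 0.2, -0.0]
grip_width: 0.0654
grip_force: 0.0
```

```bash
python3 - <<'E'
from h import *
o=monitor.get_obs();print(o["time"],o["position"],o["grip_width"])
c=cam("wrist"); P=cloud(c); m=(c["range_z"]>0)&(np.linalg.norm(P[...,:2]-[.411,.3],axis=2)<.035)&(abs(P[...,2]-.222)<.006)
p=P[m]; 
if len(p): print("top",p.mean(0).round(4),cv2.minAreaRect((p[:,:2]*1000).astype(np.float32)))
n=np.array([-.3733,.0888,.9234]); L=np.array([.570,.0006,.1543])
for k in("side","scene"):
    a=dict(np.load(k+"0.npz")); b=cam(k); cv2.imwrite(f"pics/end_{k}.png",b["pixels"])
    for c in(a,b):
        P=cloud(c); d=P-L; s=d@n; r=np.linalg.norm(d-s[...,None]*n,axis=2); q=P[(r<.022)&(abs(s)<.008)]; print(k,q.mean(0).round(4),np.linalg.svd(q-q.mean(0),full_matrices=False)[2][2].round(3))
        h=P[(np.linalg.norm(P[...,:2]-[.411,.3],axis=2)<.03)]
        print("  probe top",h[(h[:,2]>.215)&(h[:,2]<.23)].mean(0).round(4), "mid",h[(h[:,2]>.13)&(h[:,2]<.16)].mean(0).round(4))
E
```

```text
18.8333 [0.4111024  0.30171717 0.35380473] 0.06542154143236203
top [0.4107 0.3039 0.2212] ((410.82366943359375, 303.205810546875), (23.089740753173828, 34.388893127441406), 10.826227188110352)
side [0.5696 0.0006 0.1551] [-0.379  0.076  0.922]
  probe top [0.4086 0.2975 0.2218] mid [0.4062 0.292  0.1451]
side [0.5696 0.0008 0.1551] [-0.378  0.078  0.922]
  probe top [0.4099 0.2976 0.2218] mid [0.4074 0.2921 0.1451]
scene [5.707e-01 5.000e-04 1.532e-01] [-0.388  0.085  0.918]
  probe top [0.4117 0.2994 0.2199] mid [0.4163 0.2934 0.145 ]
scene [0.5713 0.     0.1536] [ 0.388 -0.081 -0.918]
  probe top [0.4115 0.3002 0.219 ] mid [0.4178 0.2954 0.1452]
```

View pics/end_side.png

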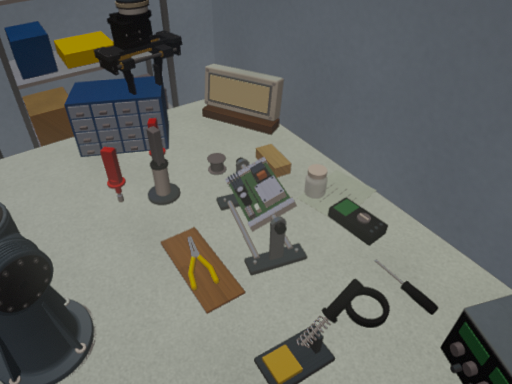

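The final view shows the probe back upright in its tube at (157,165) with its top at 0.221. The board, lid and bystanders are where they were, and the gripper is clear above.

```bash
python3 -c "
from rig import workorder
print(workorder.hand_in())"
```

```text
the job is handed in; nothing more can be done
None
```

The thermometer was pressed on the middle of the lid at about 3.6 N for over 3 s and set back upright in its stand; no change in the board's tilt was measured, nothing else looks moved, and the job is handed in (no verdict was returned).

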